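Draw out a telescoping wheel leg to its next hole and lock its collar

TASK

The throwing wheel's square telescoping leg lies strapped in the bench jig, its sprung button caught inside the outer tube between two holes. Draw the rubber-footed end slowly and gently outwards until the button pops fully out through the next hole, going no farther and not straining the button against the hole's edge. Then swing the collar's clamp lever right round against the tube and let go, leaving everything else on the bench where it is.

Things in the scene. Friction and masses are not known exactly. Their poses are not given: they have to be found in the camera images.
- jig: Plywood board 120 x 320 x 18 mm fixed to the bench, with two aluminium straps (tops 84 mm above the bench) holding the leg. Origin: centre of the board's underside. Its y axis is the direction in which the leg is drawn out; z is up. The leg's axis runs along y over the board's centre line (x = 0), 60 mm above the bench.
- leg_tube: Dark outer tube, fixed in the jig: 40 mm square, wall 3 mm, from 157 mm behind to 110 mm ahead of its origin along y. Origin on the leg's axis above the jig's origin, axes as the jig's. Its top wall has three 14 mm round holes at y = -115, -35 and +45 mm. The button on the inner leg meets the hole edges from inside; more than 25 N between button and tube damages it.
- leg (a joint): How far the inner leg is drawn out (m), 0 to 0.150, along +y of the jig; starts at 0.036 to 0.044. The button sits at y = -0.115 + this, give or take 20 mm (its clip's place in the leg is unknown and fixed), now between first and second hole. So the next hole is met at 0.060 to 0.100: feel for it. Bright 32 mm square tube; slides with 6 to 10 N of friction, along its axis only.
- leg_grip (a point): Point on the inner leg's axis, 60 mm above the bench, where it can be taken from above across its 32 mm width: 35 mm from the inner face of the leg's round rubber foot (52 mm across, 24 mm thick), between foot and collar. Moves with the leg; axes as the jig's.
- leg_button (a joint): How far the 12 mm round steel button (flat top, 1.5 mm bevel) is pushed in (m): 0 = out, 6 mm proud of the tube's top; about 0.009 = trapped under the wall. A 5 to 10 N spring pops it out under a hole in some 50 ms, so cross a hole slower than 0.03 m/s. Once out it stops the leg dead both ways (1 mm of play each way): pulling on makes the force rise steeply.
- collar (a point): Centre of the end face of the black clamp collar at the mouth of the outer tube, on the leg's axis. The collar is 56 mm wide and high and reaches 40 mm from here against the drawing-out direction (-y of the jig).
- clamp_lever (a joint): Angle of the aluminium clamp lever at the collar's jig -x side (rad): near 0 it stands straight out along the jig's -x (open; starts 0 to 0.25); it swings counter-clockwise seen from above, and at 1.5, its stop, it lies along the outer tube, pointing along the jig's -y (locked). It turns with about 2 N at the tip and stays where it is left.
- lever_pivot (a point): The lever's vertical pivot axis, at mid height of the lever, 60 mm above the bench: 38 mm to the jig's -x of the leg's axis and 20 mm back from the collar's end face.
- lever_tip (a point): Centre of the lever's round end (16 mm across, 18 mm high), 80 mm from the pivot, 60 mm above the bench. The bar between is 10 mm thick and 14 mm high.
- cup: White cup, 76 mm across, 85 mm high, near the jig; bystander. Origin: centre of its underside.
- wood_block: Wooden block 90 x 45 x 22 mm near the jig; bystander. Origin: centre of its underside.
- spare_foot: Spare rubber foot, 52 mm across, 24 mm high, near the jig; bystander. Origin: centre of its underside.
- bowl: Terracotta bowl 130 mm across, 60 mm high; bystander. Origin: centre of its underside.
- glaze_jar: Grey jar 72 mm across, 100 mm high; bystander. Origin: centre of its underside.
- wrench: Steel wrench 180 mm long; bystander.
- brush: Brush 190 mm long; bystander.

How it is judged:
On the way, in this order (a step that is already met when the one before it is completed fails the run):
1. the button stands fully out in the next hole (value of joint leg_button below 0.0015 m and value of joint leg between 0.056 and 0.104 m), for 0.2 s.
2. the clamp lever is swung against the tube (value of joint clamp_lever above 1.3 rad), for 0.2 s.
At the end, for the whole second after the job is handed in: The button is out (within 1.5 mm of fully) in the second hole (leg drawn out 0.080 m +- 0.024), the clamp lever is at 1.3 rad or more, the leg is at rest and nothing is touched (all of step 1 and value of joint clamp_lever above 1.3 rad and velocity of joint leg between -0.01 and 0.01 m/s).
It fails at once if the button is strained against the edge of a hole with more than 25 N (contact force between leg_button and leg_tube above 25 N).
It fails at once if the leg is drawn past the next hole (value of joint leg above 0.112 m).
It fails at once if a bystander is moved more than 20 mm (distance of any of cup, wood_block, spare_foot, bowl, glaze_jar, wrench, brush from where it was at the start of the episode above 0.02 m).
It also fails if it takes over 72 s, if anything falls off the work surface, if the arm or the gripper's body presses on something with over 40 N, if the wrist force passes 120 N, or if a joint passes its speed limit or range.

ROBOT

A 6-joint arm with a two-finger parallel gripper is mounted at the origin on the work surface. World frame = base frame: x ahead of the robot, y to its left, z up, the work surface at z = 0. Lengths are in m, angles in rad, forces in N, time in s.
With the tool pointing down it reaches from about 0.325 to 1 m from the base axis. Payload 5.1 kg.
Tool frame: the origin (TCP) lies at the very end of the fingers, on their centre line; the grasp point (between the pads) lies arm.hold_point_z behind it (arm.hold_point_z is the distance from the TCP to the grasp point, in m); y points along the fingers, x is the direction in which the jaws open and shut, and the axes are right-handed (so a half turn about y gives the same grasp; the last joint's range is limited). The gripper opens to 85 mm and grips with 20 to 120 N. Pads are 22 mm wide; open, the fingers measure 114 mm over their backs; the gripper's body (76 mm by 85 mm) begins 54 mm behind the grasp point. The pads swing forward as they close: fully open they stand 13 mm farther back than shut.
Start: joints at [-1.22, 0.124, 1.65, -0, 1.367, -0.083], TCP at [0.273, -0.59, 0.206] pointing down, gripper open.
Joint ranges: [-2.61, 2.61], [-1.02, 2.33], [0.03, 2.71], [-1.35, 4.49], [0.32, 2.68], [-2.91, 2.91]. Speed limits (rad/s): [2.57, 2.57, 3.14, 3.14, 3.14, 3.14].

INTERFACE

Orientations are given as a unit quaternion [x, y, z, w].
In Python, from station import arm gives the robot as it stands. Calls block until the motion is done:
- arm.move_ptp(position, orientation): joint-space move of the TCP to a pose.
- arm.line_to(position, frame=None, max_speed=0.15): straight line of the TCP; frame=None keeps the orientation; max_speed is the mean speed in m/s.
- arm.set_joints(angles): joint-space move.
- arm.let_go() and arm.gripper_close(): open the fingers fully, or close them until they stop; the grip force is fixed at half the most.
- arm.sleep(seconds).
- arm.inverse_kinematics(position, orientation): joint angles nearest the present ones, or None.
- arm.get_obs(): the state.
- arm.get_image(name): name is "scene" or "top" or "wrist"; returns a dict with "image" (384x512x3 uint8, blue, green, red), "depth" (384x512 float32, m along the optical axis (not along the pixel's ray), 0 where there is no reading), "fx", "fy", "cx", "cy" (pixels), "view" (4x4, takes a point from world to camera coordinates). Camera axes: x right, y down, z forward; pixel columns grow to the right and rows downward; lengths in m; the calibration is good to about 2 mm. The wrist camera is an equidistant fisheye: a pixel r from the principal point sees the ray r / f radians off the axis. A picture is of the moment at which its call begins.
A pose or a line that the arm cannot do raises arm.PlanningError and nothing moves.
- arm.hand_in(): hands the job in, once; it reports no verdict.
The state is a dict: "clock": time; "joints": joint angles; "dq": joint speeds; "joint_efforts": joint torques, N m; "position": TCP position; "eef_rot": TCP orientation; "contact_force": force on the tool from outside, world axes, zero at the start; "moment": the same for the moment, N m; "grip_width": finger opening in m.
Only numpy, scipy, OpenCV 4.12 (cv2) and the standard library are available. Lean on these libraries where they do the work, as an engineer would, in place of code of your own. Each camera call takes 0.05 s, during which the arm holds its last target.

## Working session

There is one attempt and no reset: what is moved stays moved. The work goes in short steps, each a Python script; the robot and the scene stay as the last script left them, time stands still between calls to the robot, and variables do not carry over. Pictures are saved under pics/ and viewed, and the job is handed in when it is done.

```bash
ls; mkdir -p pics
python3 - <<'E'
from station import arm
import cv2,numpy as np,pickle
o=arm.get_obs();print(o,arm.hold_point_z)
for n in("top","scene"):
    d=arm.get_image(n);cv2.imwrite(f"pics/{n}0.png",d["image"]);pickle.dump(d,open(f"{n}0.pkl","wb"));print(d["view"],d["fx"],d["cx"],d["cy"])
E
```

```text
pics
{'clock': 0.0, 'joints': array([-1.21958931e+00,  1.24492807e-01,  1.65168343e+00, -1.43381239e-05,
        1.36749845e+00, -8.26432711e-02]), 'dq': array([ 0.00088767, -0.00027859,  0.00181504, -0.00111948,  0.00046698,
        0.00118732]), 'joint_efforts': array([-2.41147764e-04, -4.23607635e+01, -3.65455985e+01, -7.54072721e-05,
        6.88671353e-03, -2.34996129e-06]), 'position': array([ 0.27295237, -0.5891761 ,  0.20435546]), 'eef_rot': array([-0.5954539 ,  0.38125545, -0.38007842,  0.59633827]), 'contact_force': array([ 0.06561881, -0.55545145, -0.62146028]), 'moment': array([ 0.00246759, -0.03967416, -0.01664472]), 'grip_width': 0.08554136964995208} 0.0187
[[-0.01401197 -0.99977351 -0.01601846  0.0032363 ]
 [-0.99881394  0.01474202 -0.04640451  0.51155516]
 [ 0.04663014  0.01534924 -0.99879429  1.42536128]
 [ 0.          0.          0.          1.        ]] 406.32771126798093 268.0515786864542 186.20947159688347
[[-0.77169524  0.63558583  0.02274011  0.40684337]
 [ 0.33637425  0.43823103 -0.8335502  -0.11453698]
 [-0.53975812 -0.63559753 -0.5519755   1.42753346]
 [ 0.          0.          0.          1.        ]] 368.22404347338477 255.29823349547505 188.7441407290845
```

View pics/top0.png

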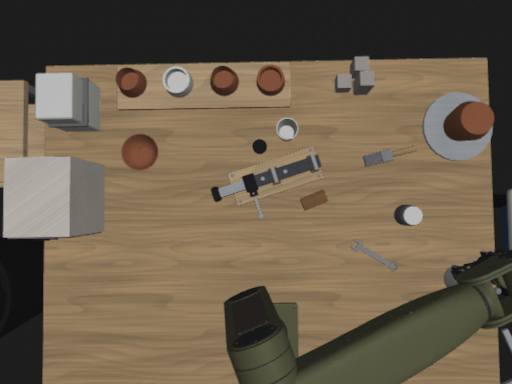

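View pics/scene0.png

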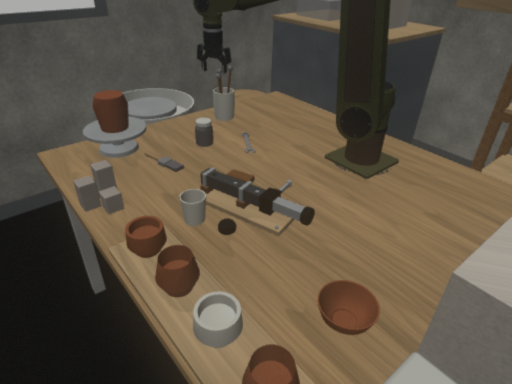

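Run:
```python
import cv2,pickle
d=pickle.load(open("top0.pkl","rb"))
c=d["image"][135:225,205:330];cv2.imwrite("pics/crop0.png",cv2.resize(c,None,fx=6,fy=6,interpolation=cv2.INTER_CUBIC))
```

```text
(no output)
```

View pics/crop0.png

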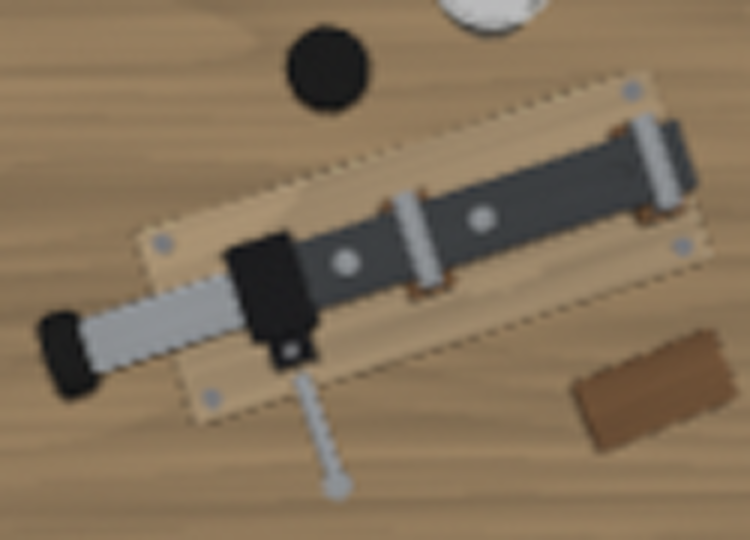

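```bash
cat > h.py <<'E'
import numpy as np
def world(d,u,v,z):
    V=d["view"];R=V[:3,:3];t=V[:3,3];c=-R.T@t
    r=R.T@np.array([(u-d["cx"])/d["fx"],(v-d["cy"])/d["fy"],1]);return c+r*(z-c[2])/r[2]
E
python3 - <<'E'
from h import *
import pickle
d=pickle.load(open("top0.pkl","rb"))
w=lambda u,v,z:world(d,205+(u+.5)/6-.5,135+(v+.5)/6-.5,z)
C=[w(*p,.018) for p in((138,232),(198,425),(713,250),(650,72))]
print(np.mean(C,0)); 
y=(C[0]+C[1]-C[2]-C[3])/2;print(y,np.linalg.norm(y),np.arctan2(y[1],y[0]))
S=[w(*p,.018) for p in((163,244),(211,398),(683,246),(632,91))];y=(S[0]+S[1]-S[2]-S[3])/2
print(np.mean(S,0),np.arctan2(y[1],y[0]))
h2=w(482,219,.077);h3=w(346,262,.077);y=h3-h2;print(h2,h3,np.linalg.norm(y),np.arctan2(y[1],y[0]),h2+y/80*35)
print("tip",w(337,488,.069),"pivot",w(291,350,.07),"foot face",w(92,346,.076),"collar end top",w(244,285,.088))
E
```

```text
[ 0.54922168 -0.03052396  0.018     ]
[-0.09404131  0.30310972  0.        ] 0.31736299001197854 1.8716346369242363
[ 0.54921076 -0.02906768  0.018     ] 1.8698134470204195
[ 0.55885061 -0.06285263  0.077     ] [0.53573367 0.01411251 0.077     ] 0.08036184042801013 1.862579736395575 [ 0.54873695 -0.02918038  0.077     ]
tip [0.40856123 0.02113412 0.069     ] pivot [0.48680327 0.04609838 0.07      ] foot face [0.49050275 0.15803929 0.076     ] collar end top [0.5229788  0.07099806 0.088     ]
```

```bash
cat >> h.py <<'E'
from scipy.spatial.transform import Rotation as Ro
import cv2
TH=1.868
O=np.array([0.549,-0.0295,0]);YJ=np.array([np.cos(TH),np.sin(TH),0]);XJ=np.array([np.sin(TH),-np.cos(TH),0]);Z=np.array([0,0,1.])
def jig(x,y,z): return O+x*XJ+y*YJ+z*Z
def quat(s): 
    return Ro.from_matrix(np.c_[s*XJ,-Z,s*YJ]).as_quat()
def f(o): 
    F=np.array(o["contact_force"]);return np.array([F@XJ,F@YJ,F[2]])
def pj(o):
    p=np.array(o["position"])-O;return np.array([p@XJ,p@YJ,p[2]])
E
python3 - <<'E'
from h import *
from station import arm
g=jig(0,.161,.2)
for s in(1,-1):print(s,arm.inverse_kinematics(g,quat(s)),arm.inverse_kinematics(jig(-.18,.08,.05),quat(s)))
sols=[(abs(q[5]),s) for s in(1,-1) if (q:=arm.inverse_kinematics(g,quat(s))) is not None];s=min(sols)[1];print(s)
arm.move_ptp(g,quat(s))
o=arm.get_obs();print(o["clock"],pj(o),f(o))
d=arm.get_image("wrist");cv2.imwrite("pics/w1.png",d["image"])
d=arm.get_image("top");c=d["image"][135:225,205:330];cv2.imwrite("pics/t1.png",cv2.resize(c,None,fx=6,fy=6))
E
```

```text
1 [ 1.39210858e-01 -1.70915254e-01  1.94922941e+00 -4.44089210e-16
  1.36327850e+00 -1.57992815e-01] [-1.68390277e-01 -4.53911794e-01  2.42613885e+00 -4.44089210e-16
  1.16936560e+00 -4.65593950e-01]
-1 None [-1.68390277e-01 -4.53911794e-01  2.42613885e+00 -4.44089210e-16
  1.16936560e+00  2.67599870e+00]
1
2.75 [9.31453738e-05 1.60346201e-01 2.00041691e-01] [-0.40506769 -0.02215483  0.69099855]
```

View pics/w1.png

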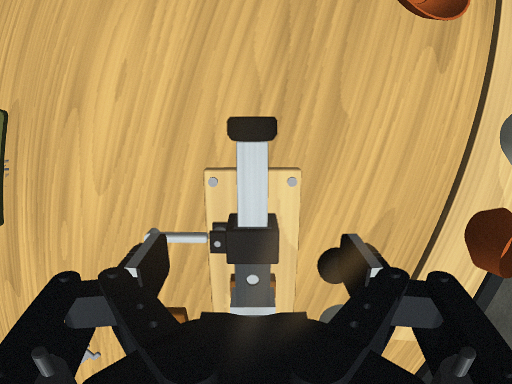

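View pics/t1.png

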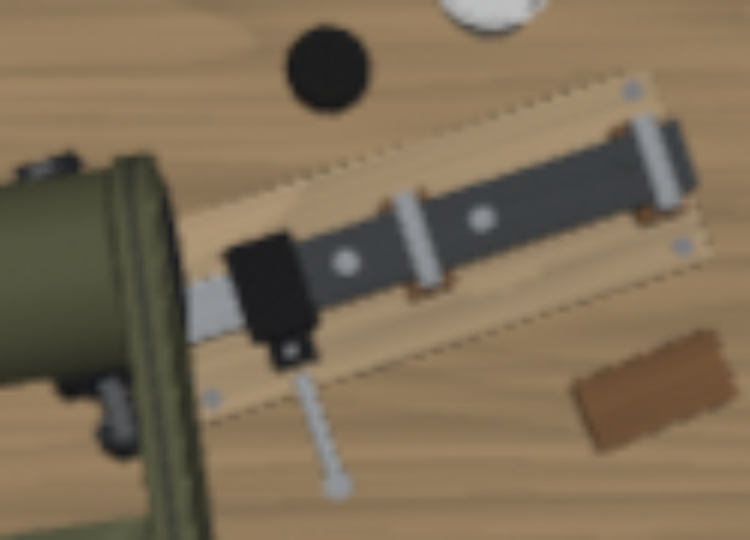

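Wrist view: leg edges at columns 237–269, foot's inner face at row 141, collar front face at row 213; the top camera still sees hole 2 (482,219 in the crop). I'll convert these to refine.

```bash
cat >> h.py <<'E'
def worldf(d,u,v,z):
    V=d["view"];R=V[:3,:3];c=-R.T@V[:3,3]
    a=np.array([(u-d["cx"])/d["fx"],(v-d["cy"])/d["fy"]]);t=np.linalg.norm(a)
    r=R.T@np.array([*(a/t*np.sin(t)),np.cos(t)]);return c+r*(z-c[2])/r[2]
E
python3 - <<'E'
from h import *
from station import arm
d=arm.get_image("wrist");im=d["image"]
cv2.imwrite("pics/w2.png",cv2.resize(im[110:290,180:310],None,fx=4,fy=4)[:600])
L=lambda u,v,z:np.round([(p:=worldf(d,u,v,z)-O)@XJ,p@YJ],4)
print(d["view"])
print("leg edges",L(237,150,.076),L(269,150,.076),L(237,205,.076),L(269,205,.076))
print("foot",L(253,141,.076),"collar",L(253,213,.088),"hole",L(253,280,.08),"tip",L(152,236,.069),"pivot",L(218,243,.07))
print("board",L(205,168,.018),L(301,168,.018))
E
```

```text
[[ 0.956275    0.29246394  0.001724   -0.51808272]
 [ 0.28183043 -0.92304977  0.26182193 -0.05906441]
 [ 0.07816481 -0.24988789 -0.96511466  0.36451534]
 [ 0.          0.          0.          1.        ]]
leg edges [-0.0144  0.1893] [0.0172 0.1892] [-0.0152  0.1322] [0.0179 0.1322]
foot [0.0014 0.1982] collar [0.0014 0.1277] hole [0.0013 0.0439] tip [-0.1141  0.092 ] pivot [-0.0375  0.0858]
board [-0.0565  0.1602] [0.0595 0.1601]
```

View pics/w2.png

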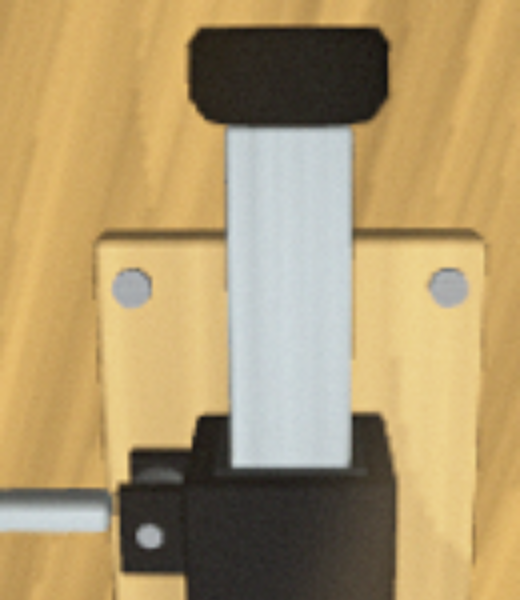

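Run:
```python
from h import *
from station import arm
arm.line_to(jig(.001,.161,.08),max_speed=.1)
arm.line_to(jig(.001,.161,.043),max_speed=.05)
arm.sleep(.2);o=arm.get_obs();print(o["clock"],pj(o),f(o))
arm.gripper_close();arm.sleep(.2)
for i in range(3):
    o=arm.get_obs();print(o["clock"],pj(o),f(o),o["grip_width"],o["moment"]);arm.sleep(.1)
d=arm.get_image("wrist");cv2.imwrite("pics/w3.png",d["image"])
```

```text
5.3417 [0.00135663 0.16094425 0.04346628] [-0.4782446   0.27407544  0.35932345]
6.0917 [-0.00146274  0.16106794  0.04329053] [-10.72236785   0.16854215   9.6518303 ] 0.029877918750014377 [-0.52018609  1.74849665  0.01204877]
6.1917 [-0.00146014  0.16104691  0.04329117] [-9.21442841 -0.56808275  9.09673139] 0.029872093082488643 [-0.57032191  1.69461357  0.02372099]
6.2917 [-0.00146569  0.16104719  0.04328233] [-10.53563838   0.48065935  10.14841938] 0.029884482507948798 [-0.55492925  1.65226043  0.01661977]
```

View pics/w3.png

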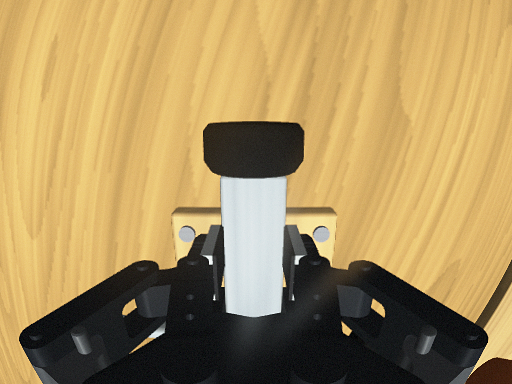

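Run:
```python
from h import *
from station import arm
arm.line_to(jig(-.0015,.161,.0435),max_speed=.01);arm.sleep(.2)
o=arm.get_obs();print(o["clock"],pj(o),f(o))
y=.161
for i in range(8):
    y+=.0005;arm.line_to(jig(-.0015,y,.0435),max_speed=.008)
    o=arm.get_obs();print(round(o["clock"],3),round(y,4),pj(o).round(5),f(o).round(2))
```

```text
7.05 [-0.00143993  0.16102129  0.04337704] [ 0.6677908   0.94944523 -2.46043396]
7.3 0.1615 [-0.00147  0.16104  0.04335] [ 1.63 -2.95 -3.38]
7.55 0.162 [-0.00144  0.16115  0.04339] [ 3.8  -3.87 -3.48]
7.8 0.1625 [-0.00148  0.16119  0.04336] [ 2.04 -7.   -3.86]
8.05 0.163 [-0.00146  0.16145  0.04337] [ 2.43 -7.67 -4.26]
8.3 0.1635 [-0.00147  0.16188  0.04335] [ 2.33 -7.63 -3.38]
8.55 0.164 [-0.00145  0.16234  0.04339] [ 2.44 -7.85 -4.54]
8.8 0.1645 [-0.00145  0.1628   0.04339] [ 3.   -8.23 -3.61]
9.05 0.165 [-0.00144  0.16326  0.04339] [ 2.75 -7.7  -3.03]
```

Run:
```python
from h import *
from station import arm
y=.165;p0=.16326;hist=[]
while p0<.161+.066:
    y+=.001;arm.line_to(jig(-.0015,y,.0435),max_speed=.006)
    o=arm.get_obs();p=pj(o)[1];F=f(o)[1]
    hist.append((round(o["clock"],2),round(y,4),round(p,5),round(F,2)))
    if F<-12 or (p-p0)<.0005: break
    p0=p
print(*hist[::6],sep="\n");print(*hist[-6:],sep="\n")
d=arm.get_image("top");c=d["image"][135:225,205:330];cv2.imwrite("pics/t2.png",cv2.resize(c,None,fx=6,fy=6))
```

```text
(9.37, 0.166, np.float64(0.16431), np.float64(-7.07))
(11.27, 0.172, np.float64(0.17031), np.float64(-8.57))
(13.17, 0.178, np.float64(0.1763), np.float64(-7.85))
(15.07, 0.184, np.float64(0.1823), np.float64(-8.74))
(16.97, 0.19, np.float64(0.18831), np.float64(-8.3))
(18.87, 0.196, np.float64(0.19428), np.float64(-8.05))
(20.77, 0.202, np.float64(0.20051), np.float64(-6.72))
(22.67, 0.208, np.float64(0.20802), np.float64(-4.33))
(21.72, 0.205, np.float64(0.2036), np.float64(-7.6))
(22.03, 0.206, np.float64(0.20588), np.float64(-2.9))
(22.35, 0.207, np.float64(0.20688), np.float64(-4.02))
(22.67, 0.208, np.float64(0.20802), np.float64(-4.33))
(22.98, 0.209, np.float64(0.20852), np.float64(-5.3))
(23.3, 0.21, np.float64(0.20873), np.float64(-8.69))
```

View pics/t2.png

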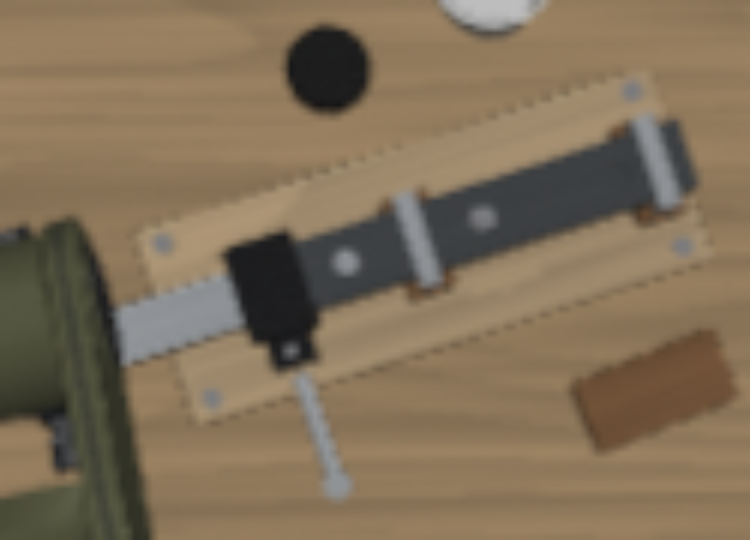

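Run:
```python
from h import *
from station import arm
for y in(.209,.208,.2075,.207):
    arm.line_to(jig(-.0015,y,.0435),max_speed=.006);o=arm.get_obs();print(o["clock"],y,pj(o)[1],f(o).round(2))
a=arm.get_image("wrist");cv2.imwrite("pics/w4.png",a["image"])
import pickle
d=arm.get_image("top");b=pickle.load(open("top0.pkl","rb"))
s=np.vstack([cv2.resize(x["image"][155:190,250:325],None,fx=8,fy=8,interpolation=cv2.INTER_CUBIC) for x in(b,d)]);cv2.imwrite("pics/cmp.png",s)
s=arm.get_image("scene");cv2.imwrite("pics/s4.png",cv2.resize(s["image"][160:230,190:320],None,fx=6,fy=6,interpolation=cv2.INTER_CUBIC))
```

```text
23.6667 0.209 0.20873342867706038 [ 2.05 -4.02 -5.03]
23.9833 0.208 0.20859769858029842 [ 3.4   0.04 -4.83]
24.2333 0.2075 0.2082691842515662 [ 4.21  2.7  -5.04]
24.4833 0.207 0.20770292157522302 [ 3.1   3.58 -5.23]
```

View pics/cmp.png

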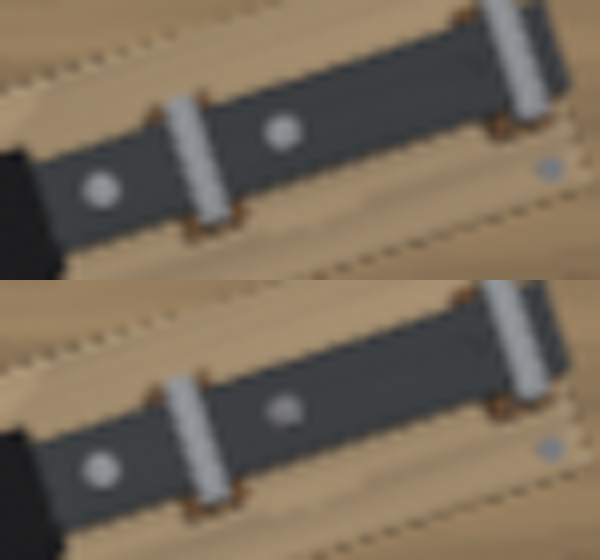

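View pics/s4.png

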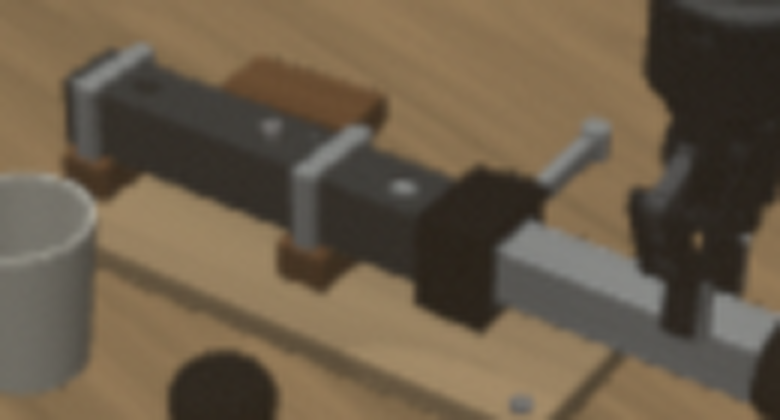

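The top view's hole 2 (284,408) is now smaller and grey with a shadow. In the scene view a peg stands proud there (270,127). Friction also halved, and there are hard stops, so the button is out. Next I'll release the leg and look.

Run:
```python
from h import *
from station import arm
arm.line_to(jig(-.0018,.2077,.0435),max_speed=.006);arm.sleep(.1);o=arm.get_obs();print(o["clock"],pj(o),f(o).round(2))
arm.let_go();o=arm.get_obs();print(o["clock"],pj(o),f(o).round(2),o["grip_width"])
arm.line_to(jig(-.0018,.2077,.14),max_speed=.1)
arm.gripper_close()
arm.line_to(jig(-.09,.14,.14),max_speed=.15)
o=arm.get_obs();print(o["clock"],pj(o),f(o).round(2),o["grip_width"])
s=arm.get_image("scene");cv2.imwrite("pics/s5.png",cv2.resize(s["image"][150:230,190:320],None,fx=6,fy=6,interpolation=cv2.INTER_CUBIC))
s=arm.get_image("wrist");cv2.imwrite("pics/w5.png",s["image"])
```

```text
25.0083 [-0.00154173  0.20768826  0.04342192] [ 4.19  1.35 -6.41]
25.5917 [-0.00174657  0.20765291  0.04369705] [ 0.94 -0.14  0.28] 0.08569136655467226
28.3667 [-0.089557    0.14010437  0.14025867] [-0.09  0.18  0.16] -0.0001761841770882349
```

View pics/s5.png

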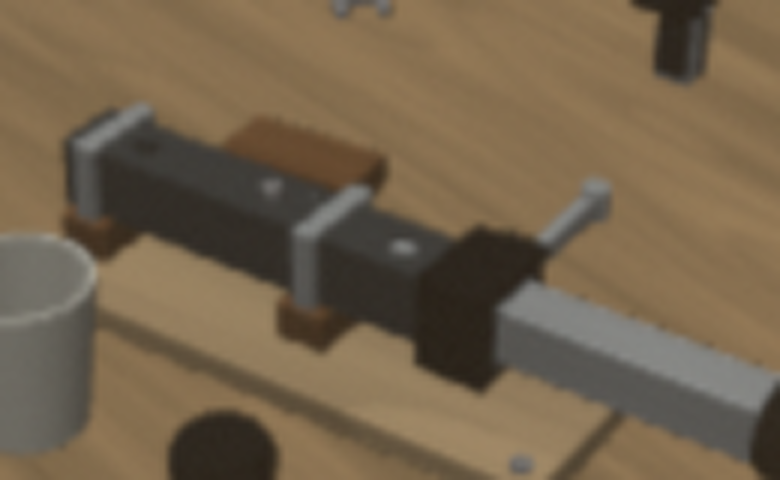

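View pics/w5.png

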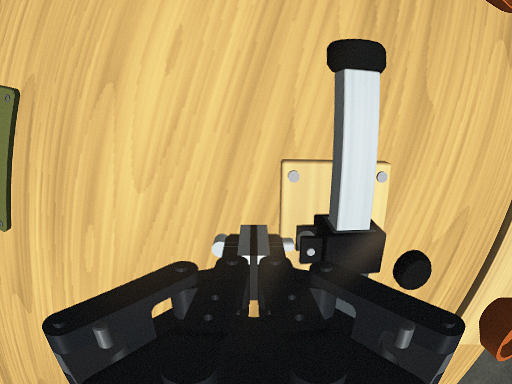

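Button still proud at hole 2 (270,187) after release, and the closed fingers are just ahead of the lever in y. Now I'll swing the lever.

Run:
```python
from h import *
from station import arm
def c(t,r=.052,e=0): 
    s,k=np.sin(t),np.cos(t);n=.005+.0145*s+.011*k-e
    return jig(-.0385-r*k-n*s,.090-r*s+n*k,.048)
st=c(0)+.025*YJ
arm.line_to(st+.04*Z,max_speed=.12);arm.line_to(st,max_speed=.08)
o=arm.get_obs();print(o["clock"],pj(o),f(o).round(2))
for t in np.linspace(0,1.5,13):
    arm.line_to(c(t),max_speed=.04);o=arm.get_obs();F=f(o);print(round(o["clock"],2),round(t,3),pj(o).round(4),F.round(2))
    if np.linalg.norm(F)>15: print("stop");break
d=arm.get_image("top");cv2.imwrite("pics/t6.png",cv2.resize(d["image"][135:225,205:330],None,fx=6,fy=6))
s=arm.get_image("scene");cv2.imwrite("pics/s6.png",cv2.resize(s["image"][150:230,190:320],None,fx=6,fy=6,interpolation=cv2.INTER_CUBIC))
```

```text
29.7083 [-0.09031348  0.13097196  0.04813448] [0.67 0.34 0.46]
30.48 0.0 [-0.0906  0.106   0.0479] [0.25 0.49 0.56]
30.77 0.125 [-0.0924  0.101   0.048 ] [-0.23  0.65  0.4 ]
31.05 0.25 [-0.0937  0.0956  0.048 ] [0.34 0.54 0.13]
31.34 0.375 [-0.0944  0.0898  0.048 ] [-0.35  0.43 -0.44]
31.64 0.5 [-0.0945  0.0838  0.048 ] [ 0.16 -0.51 -0.31]
31.95 0.625 [-0.0937  0.0775  0.048 ] [ 0.79 -0.07 -0.36]
32.27 0.75 [-0.0921  0.0711  0.048 ] [-0.08 -1.24 -0.01]
32.59 0.875 [-0.0895  0.0647  0.0481] [ 0.56  0.31 -0.75]
32.92 1.0 [-0.0859  0.0585  0.048 ] [ 0.17 -0.2   0.02]
33.25 1.125 [-0.0813  0.0527  0.048 ] [-0.5  -0.05 -0.44]
33.59 1.25 [-0.0758  0.0475  0.048 ] [ 0.02 -0.79  0.27]
33.94 1.375 [-0.0694  0.043   0.048 ] [ 0.52 -0.33 -0.6 ]
34.29 1.5 [-0.0621  0.0395  0.0481] [-1.1   0.83  0.08]
```

View pics/s6.png

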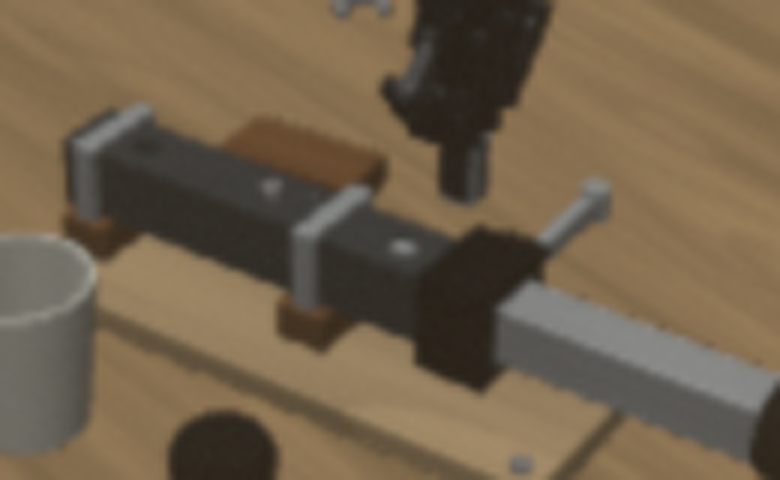

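Run:
```python
from h import *
from station import arm
o=arm.get_obs();print(o["clock"],o["position"],pj(o),o["grip_width"],O,XJ,YJ)
s=arm.get_image("scene")
def pr(p):
    q=s["view"]@np.r_[p,1];return s["fx"]*q[0]/q[2]+s["cx"],s["fy"]*q[1]/q[2]+s["cy"]
for n,p in dict(tcp=np.array(o["position"]),tip=jig(-.118,.09,.06),piv=jig(-.038,.09,.06),hole2=jig(0,-.035,.08)).items():
    u,v=pr(p);print(n,(u-190)*6,(v-150)*6)
s=arm.get_image("wrist");cv2.imwrite("pics/w6.png",s["image"])
```

```text
34.3917 [ 0.47769936 -0.00992767  0.04790588] [-0.06244305  0.03959448  0.04790588] 0.00018233161841456347 [ 0.549  -0.0295  0.    ] [0.95615912 0.29284762 0.        ] [-0.29284762  0.95615912  0.        ]
tcp 455.1826334412797 236.05153470558656
tip 593.6893736422311 199.95490439543903
piv 515.5651026469582 270.3988377979621
hole2 267.8263964609392 191.69274442406322
```

View pics/t6.png

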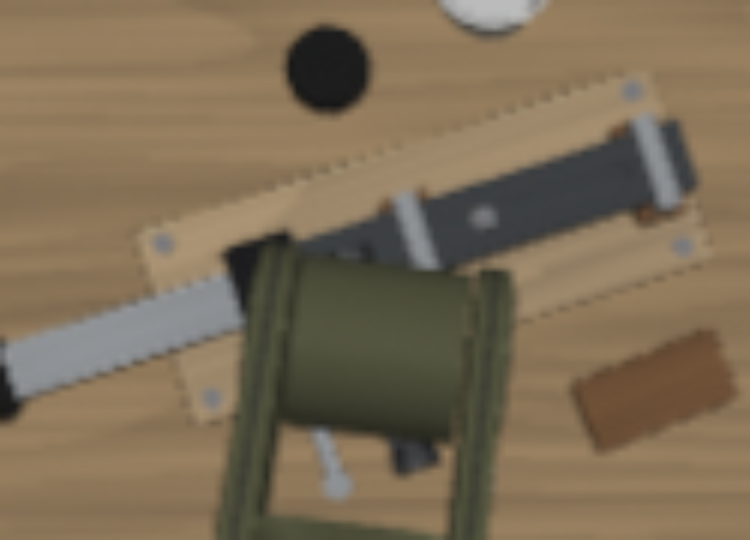

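View pics/w6.png

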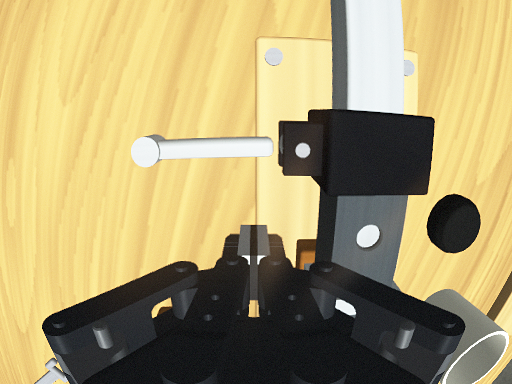

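The lever is untouched, still sticking out at (145–270,150) in the wrist view. In the scene view the shut fingertips end about 20 mm above where the TCP should be, so they passed over the bar. I'll go back and sweep lower.

```bash
cat > sweep.py <<'E'
from h import *
from station import arm
def c(t,r=.056,z=.025): 
    s,k=np.sin(t),np.cos(t);n=.005+.0145*s+.011*k
    return jig(-.0385-r*k-n*s,.090-r*s+n*k,z)
E
python3 - <<'E'
from sweep import *
o=arm.get_obs();p=np.array(o["position"])
arm.line_to(p+.062*Z,max_speed=.15)
st=c(0)+.022*YJ
arm.line_to(st+.085*Z,max_speed=.15);arm.line_to(st,max_speed=.08)
o=arm.get_obs();print(o["clock"],pj(o),f(o).round(2))
s=arm.get_image("scene");cv2.imwrite("pics/s7.png",cv2.resize(s["image"][150:230,190:320],None,fx=6,fy=6,interpolation=cv2.INTER_CUBIC))
s=arm.get_image("wrist");cv2.imwrite("pics/w7.png",s["image"])
E
```

```text
37.0417 [-0.0938999   0.12783738  0.02563248] [0.14 0.61 0.31]
```

View pics/s7.png

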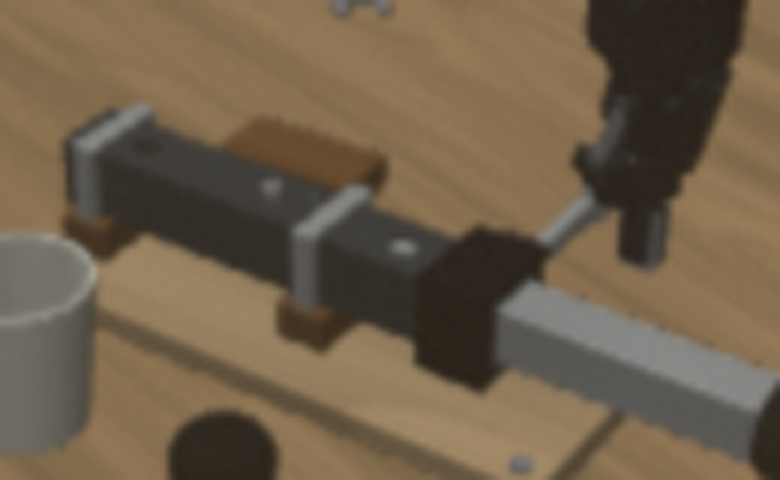

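View pics/w7.png

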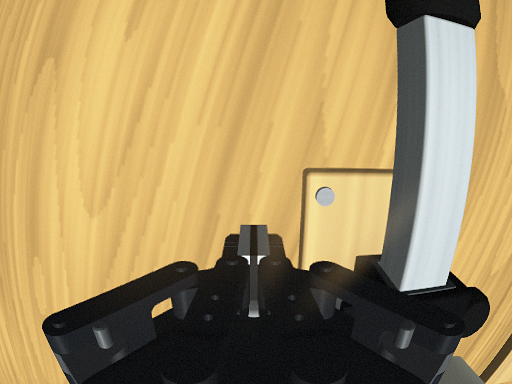

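Run:
```python
from h import *
import pickle
s=pickle.load(open("scene0.pkl","rb"))
def pr(p):
    q=s["view"]@np.r_[p,1];return (s["fx"]*q[0]/q[2]+s["cx"]-190)*6,(s["fy"]*q[1]/q[2]+s["cy"]-150)*6
for z in(.025,.035,.045,.055):print(z,pr(jig(-.094,.128,z)))
```

```text
0.025 (np.float64(630.3242566234138), np.float64(300.2058619851738))
0.035 (np.float64(631.9211999592112), np.float64(284.36682569292213))
0.045 (np.float64(633.5336954676486), np.float64(268.3735375738555))
0.055 (np.float64(635.1619714476104), np.float64(252.2237332806801))
```

Run:
```python
from sweep import *
o=arm.get_obs()
arm.line_to(np.array(o["position"])-.005*Z,max_speed=.03)
for t in np.linspace(0,1.45,13):
    arm.line_to(c(t,z=.0205),max_speed=.04);o=arm.get_obs();F=f(o);print(round(o["clock"],2),round(t,3),(np.array(o["position"])-c(t,z=.0205)).round(4),F.round(2))
    if np.linalg.norm(F)>14: print("stop");break
s=arm.get_image("scene");cv2.imwrite("pics/s8.png",cv2.resize(s["image"][150:230,190:320],None,fx=6,fy=6,interpolation=cv2.INTER_CUBIC))
s=arm.get_image("wrist");cv2.imwrite("pics/w8.png",s["image"])
```

```text
38.13 0.0 [-0.     -0.0001 -0.    ] [-0.06  0.49  0.74]
38.42 0.121 [-0. -0.  0.] [-0.12  0.82 -0.24]
38.71 0.242 [-0.     -0.0003  0.    ] [0.17 1.89 0.45]
39.01 0.362 [-0.0001 -0.0005 -0.0001] [ 0.71  1.67 -0.61]
39.32 0.483 [-0.0001 -0.0005 -0.0001] [-0.26  0.82 -0.1 ]
39.63 0.604 [ 0.0001 -0.0004 -0.0001] [ 0.06  1.32 -0.55]
39.95 0.725 [ 0.     -0.0004 -0.0001] [-0.16  1.29 -0.07]
40.27 0.846 [ 0.0002 -0.0004 -0.    ] [ 0.12  0.46 -0.22]
40.61 0.967 [ 0.0003 -0.0004  0.0001] [-1.14  0.8  -0.28]
40.95 1.088 [ 0.0004 -0.0004  0.0001] [-0.11  0.35 -0.22]
41.29 1.208 [ 0.0005 -0.0004  0.0001] [-1.06  0.81 -0.58]
41.64 1.329 [ 0.0006 -0.0003  0.0001] [-0.98 -0.21 -0.23]
41.99 1.45 [ 0.0007 -0.0002  0.0002] [ 0.78 -0.6  -0.09]
```

View pics/s8.png

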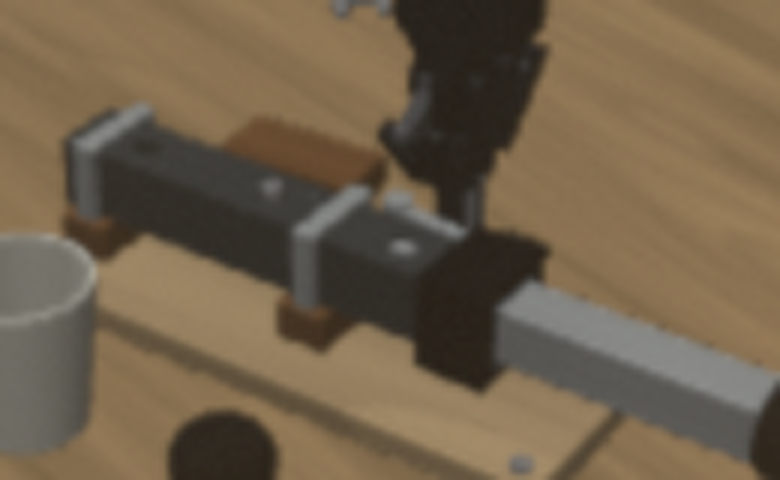

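View pics/w8.png

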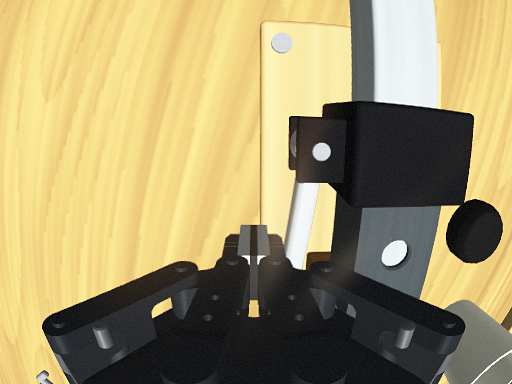

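Lever now lies near the tube (tip at 397,200 in the scene crop). I'll push it up to its stop.

Run:
```python
from sweep import *
p=c(1.45,z=.0205)
for i in range(1,15):
    arm.line_to(p+.0015*i*XJ,max_speed=.02);o=arm.get_obs();F=f(o);print(round(o["clock"],2),i,pj(o).round(4),F.round(2))
    if np.linalg.norm(F)>8: print("stop");break
o=arm.get_obs();p=np.array(o["position"])
arm.line_to(p-.03*XJ,max_speed=.05);arm.line_to(p-.03*XJ+.1*Z,max_speed=.1)
arm.line_to(jig(-.17,.12,.2),max_speed=.2)
d=arm.get_image("top");cv2.imwrite("pics/t9.png",d["image"])
cv2.imwrite("pics/t9c.png",cv2.resize(d["image"][135:225,205:330],None,fx=6,fy=6,interpolation=cv2.INTER_CUBIC))
s=arm.get_image("scene");cv2.imwrite("pics/s9.png",cv2.resize(s["image"][150:230,190:320],None,fx=6,fy=6,interpolation=cv2.INTER_CUBIC))
o=arm.get_obs();print(o["clock"],pj(o))
```

```text
42.34 1 [-0.0642  0.0366  0.0207] [-1.93 -0.71  0.87]
42.59 2 [-0.0628  0.0368  0.0205] [-1.65 -1.23 -0.11]
42.84 3 [-0.0617  0.0369  0.0204] [-4.16 -1.91  1.55]
43.09 4 [-0.0615  0.0369  0.0202] [-9.78 -2.92  5.31]
stop
45.975 [-0.17020633  0.11976946  0.19882876]
```

View pics/t9c.png

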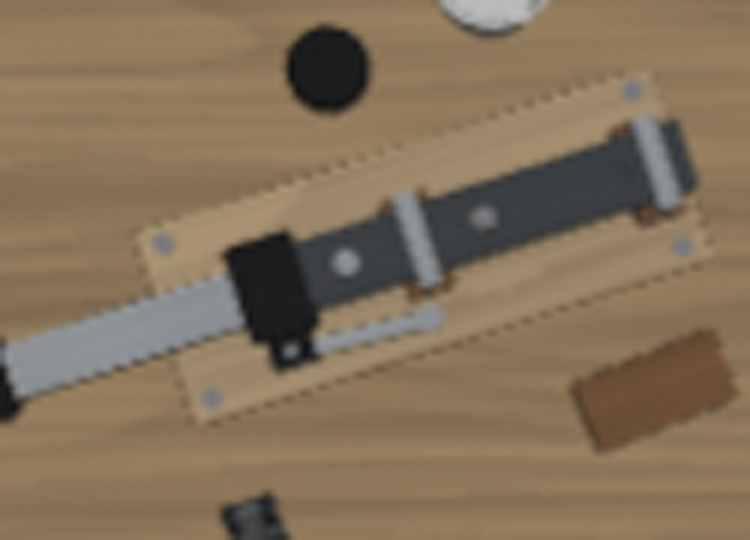

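View pics/s9.png

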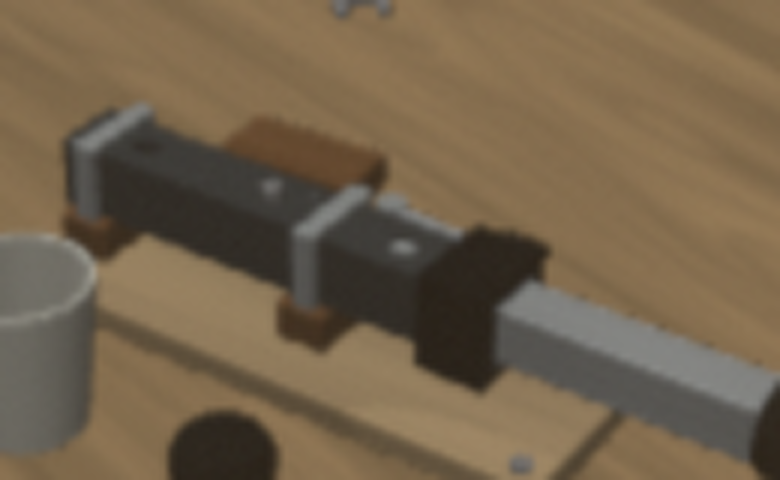

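View pics/t9.png

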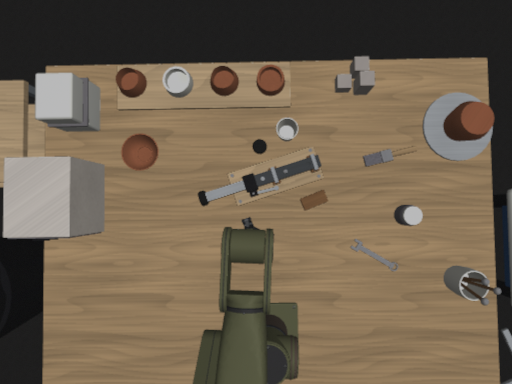

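The lever runs from (291,350) to (428,318) in the crop, about 1.49 rad, parallel to the tube. The button is still out at (483,217), and the bystanders are where they were in the first picture.

```bash
python3 -c "
from station import arm
print(arm.hand_in(), arm.get_obs()['clock'])"
```

```text
the job is handed in; nothing more can be done
the job is handed in; nothing more can be done
```

The leg is drawn out with the button standing in the second hole, and the clamp lever is locked against the tube. I handed the job in at about 46 s of the 72 s; no verdict is reported.

**Drawing the leg:** I gripped it near the foot and pulled in 0.5–1 mm steps. The pull force fell from about 8 N to 3–4 N when the button popped. I stopped when it rose to about 8.7 N at the hole edge, then backed off to mid-play before letting go. That was about 47 mm of travel, so the leg is drawn out roughly 0.087 m.

**Swinging the lever:** the first sweep touched nothing. The shut fingertips sat about 20 mm higher than the reported TCP and passed over the bar. The second, lower sweep took the lever round, and I pressed it to its stop with about 10 N.

**Last checks:** with the arm clear of everything:
- **Button:** both cameras show it still proud of the second hole.
- **Lever:** it measures about 1.49 rad in the top view.
- **Bystanders:** none had visibly moved, judged by eye against the first picture.
- **Not measured:** I had no direct reading of the contact force on the button, only the wrist force.

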